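# Set equal cooling gaps between rail modules with a spacer block

### The job

The blue-labelled modules stand too close together on the rail to be cooled. Starting at the grey-labelled module that is locked against the end clamp, work along the row one gap at a time with the orange spacer block held upright: with it against the module already set, press it down until it bears firmly on the rail and has pushed the next module away, so that each of the three gaps is exactly one block wide and the set ones stay put. Move the modules with the block only, never press on modules or rail harder than about 12 N, then stand the block upright on the mat clear of the plate and leave everything else where it is.

Things in the scene. Friction and masses are not known exactly. Their poses are not given: they have to be found in the camera images.
- plate: aluminium mounting plate, 160 (x) by 280 (y) by 3 mm, level and fixed on four rubber feet, its underside 10 to 20 mm over the bench. Origin on its underside, under the rail's centre line; it spans x -65 to +95 mm, y -140 to +140 mm. On its rail, in order of growing y: end clamp, modules A, B, C, D. A grey wiring duct, 41 mm high over this origin, runs along y at x 64 to 92 mm
- rail: the 35 mm wide steel rail along the plate's y, with its grey end clamp (46 by 10 mm, top 32 mm over the rail top) next to module A. Origin at the centre of the rail's top, 10.5 mm straight above the plate's origin; axes as the plate's. The block seats on this top: its centre is then 50 mm above it
- A_top (a point): module A, grey label, locked against the end clamp: housing 22.5 mm wide along the rail (y), flat sides; in x 90 mm long, and 48 mm long in its raised upper 13 mm; origin at the centre of its top face, 47.5 mm over the rail top. y along the rail from A to D, z up
- B_top (a point): module B, blue label: housing like A's; it slides along the rail only (y) and stays where it is left: stiff, about 4 N to move it. It starts 2 to 4.5 mm nearer to A than its place in the finished row; origin at the centre of its top face, 47.5 mm over the rail top. y along the rail from A to D, z up
- C_top (a point): module C, blue label: housing like A's; it slides along the rail only (y) and stays where it is left: stiff, about 4 N to move it. It starts 2 to 4.5 mm nearer to A than its place in the finished row; origin at the centre of its top face, 47.5 mm over the rail top. y along the rail from A to D, z up
- D_top (a point): module D, blue label: housing like A's; it slides along the rail only (y) and stays where it is left: stiff, about 4 N to move it. It starts 2 to 4.5 mm nearer to A than its place in the finished row; origin at the centre of its top face, 47.5 mm over the rail top. y along the rail from A to D, z up
- spacer_mid (a point): the orange spacer block, loose, about 180 g, upright on the green mat (mat 2 mm thick) at first; origin at its centre, half-way up. 80 (x) by 20 (y, the gap thickness) by 100 mm tall (z). The foot is a lead-in alike on both y sides: lowest 8 mm is 15 mm thick, the next 14 mm taper out to 20 mm; above that flat. Smooth plastic, top 35 mm ribbed for gripping. Seated on the rail, its top 52 mm stand over the module tops
- spacer: the same spacer block; origin at the centre of its underside
- bottle: white plastic bottle, 48 mm across, 115 mm tall, standing; it and the spacer block stand either side of the plate, either way round; a bystander, to be left alone. Origin at its underside
- pen: blue and white marker pen, 125 mm, lying; a bystander, to be left alone. Origin at its underside
- kit_small: black box of small white-lidded component cells, 86 by 86 by 15 mm; a bystander, to be left alone. Origin at its underside
- kit_long: black box of small white-lidded component cells, 86 by 164 by 15 mm; a bystander, to be left alone. Origin at its underside
- board: green circuit board on brass feet, 100 by 130 mm, 18 mm high; a bystander, to be left alone. Origin at its underside
- tin: round tin of brass wool, 60 mm across, 30 mm high; a bystander, to be left alone. Origin at its underside
- driver: red-handled screwdriver, 190 mm, lying; a bystander, to be left alone. Origin at its underside
- spare: a spare module lying on its side, 90 by 50 by 22.5 mm; a bystander, to be left alone. Origin at its underside
- modA: module A as a whole; origin straight below point A_top, at the level of the plate's underside
- modB: module B as a whole; origin straight below point B_top, at the level of the plate's underside
- modC: module C as a whole; origin straight below point C_top, at the level of the plate's underside
- modD: module D as a whole; origin straight below point D_top, at the level of the plate's underside

How it is judged:
By the outcome, as a careful person would: the job done as asked, in the order asked, and still so for the second after the job is handed in, with the robot touching nothing.
It also fails if it takes over 72 s, if anything falls off the work surface, if the arm or the gripper's body presses on something with over 40 N, if the wrist force passes 120 N, or if a joint passes its speed limit or range.

### The arm

A 6-joint arm with a two-finger parallel gripper is mounted at the origin on the work surface. World frame = base frame: x ahead of the robot, y to its left, z up, the work surface at z = 0. Lengths are in mm, angles in rad, forces in N, time in s.
With the tool pointing down it reaches from about 275 to 1000 mm from the base axis. Payload 8.4 kg.
Tool frame: the origin (TCP) lies at the very end of the fingers, on their centre line; the grasp point (between the pads) lies 19 mm behind it; z points along the fingers, y is the line along which they close (so a half turn about z gives the same grasp; the last joint's range is limited). The gripper opens to 85 mm and grips with 20 to 120 N. Pads are 22 mm wide; open, the fingers measure 114 mm over their backs; the gripper's body (76 mm by 85 mm) begins 54 mm behind the grasp point. The pads swing forward as they close: fully open they stand 13 mm farther back than shut.
Start: joints at [-1.309, 0.353, 1.633, -0, 1.155, -0.002], TCP at [162.968, -603.382, 231.281] pointing down, gripper open.
Joint ranges: [-2.63, 2.63], [-0.92, 2.1], [0.06, 2.66], [-1.3, 4.44], [0, 2.69], [-3.02, 3.02]. Speed limits (rad/s): [2.22, 2.22, 2.79, 3.14, 3.14, 3.14].

### API

Orientations are given as [roll, pitch, yaw] about the fixed x, y, z axes, in that order (R = Rz(yaw) Ry(pitch) Rx(roll)).
In Python, from cell import robot gives the robot as it stands. The module is installed in compiled form; this text tells all that it offers.
- The arm moves only by the tool drive_tool, never from a script. Its argument "steps" is a list of rows, each a list of 7 numbers: the turn, a rotation vector about the tool's x, y, z in degrees, then the shift along the tool's x, y, z in m, then the opening, from 0 (shut) to 1 (fully open). A call has exactly 8 rows; each row shifts and turns the commanded pose from where the row before left it, along the tool's axes as they then stand; what a row does not reach is not made up. A row lasts 1/8 s, in which the tool goes at most 62.5 mm and 10.7 degrees, less where a joint would pass 70% of its speed; a pose out of reach is approached as far as the arm can. A call with a gripper value outside its range is refused whole. The fingers move at their own pace and stop on an object; "force" is the grip in N (left out, the last holds). Time passes only in rows, so rows that do not move let the fingers close, or fill a call up. It gives the time, the measured TCP pose, the force, the opening and the grip force at its end, in the units of the state.
- robot.read_state(): the state, without advancing time (a new reading comes with each control period).
- robot.read_camera(name): name is "side" or "top" or "wrist"; returns (picture, depth): 384x512x3 uint8, red, green, blue; 384x512 float32, mm along the optical axis (not along the pixel's ray), 0 where there is no reading.
- robot.camera_info(name): a dict with "mtx" (3x3 intrinsics, pixels), "k1" (the pictures are not rectified: a ray, as slopes to the right and down, at radius r is drawn at 1 + k1 r^2 times it, then the intrinsics apply), "extrinsics" (4x4, takes a point from camera to world coordinates). Camera axes: x right, y down, z forward; pixel columns grow to the right and rows downward; lengths in mm; the calibration is good to about 2 mm. A picture is of the moment at which its call begins: read the wrist's pose just before it. camera_info takes no time and is no camera call; for the wrist camera it gives the pose at the moment of the call.
- robot.hand_in(): hands the job in; it is judged then, once.
Trained networks look in the newest picture that a camera, given by its name, has taken for a name from the list of things; names that differ only in an ending like _2 or _b are one class to them, and where a whole thing is asked for, a point or a joint stands for the part that bears it (a point fixed in the world has none). Each returns a list of dicts, best first, with "confidence" (0 to 1); they miss things now and then, are a little off and sometimes report something else, mostly with a low value. They report only what shows in the picture. A call takes as long as a camera call.
- robot.find_in(camera, thing): "position" ([x, y, z] in mm, in the coordinates of the camera as it stood for that picture, good to about 4 mm: the middle of the surface that is visible of it).
- robot.silhouettes(camera, thing): "pixels" (384x512 bool, what is visible of it).
- robot.mark_of(camera, thing): "position" ([x, y, z] in mm, in the coordinates of the camera as it stood for that picture, good to about 4 mm: a listed point, or the origin of a listed thing).
The state is a dict: "clock": time; "q": joint angles; "joint_velocities": joint speeds; "joint_efforts": joint torques, N m; "ee_pos": TCP position; "ee_rot": TCP orientation; "force": force on the tool from outside, world axes, zero at the start; "torque": the same for the moment, N m; "opening": finger opening in mm; "gripper_force": force on a finger pad.
Only numpy, scipy, OpenCV 4.12 (cv2) and the standard library are available. Lean on these libraries where they do the work, as an engineer would, in place of code of your own. Each camera call takes 0.05 s, during which the arm holds its last target. There are 200 camera calls.

## Working session

There is one attempt and no reset: what is moved stays moved. The work goes in short steps, Python scripts to look and compute and a tool call to move; the robot and the scene stay as the last step left them, time stands still between calls to the robot, and variables do not carry over. Pictures are saved under pics/ and viewed, at most 10 in all, crops included, and the job is handed in when it is done.

Besides the shell and the picture viewer there is one more tool, called after "Request:" as name(argument=value, ...), one argument or row to a line, values as JSON. drive_tool: Moves the arm, as the interface text tells. Its arguments: {"type":"object","properties":{"steps":{"type":"array","items":{"type":"array","items":{"type":"number"}}},"force":{"type":"number"}},"required":["steps"]}

```bash
mkdir -p pics; cat > h.py <<'E'
import numpy as np, cv2
from cell import robot
def snap(c,fn=None):
    ci=robot.camera_info(c); p,d=robot.read_camera(c)
    if fn: cv2.imwrite('pics/'+fn,p[:,:,::-1])
    return ci,p,d
def w(ci,v):
    return (ci['extrinsics']@np.r_[v,1])[:3]
def marks(c,ci,things):
    for t in things:
        r=robot.mark_of(c,t)[:2]
        print(c,t,[(np.round(w(ci,np.array(x['position'])),1).tolist(),round(x['confidence'],2)) for x in r])
def cloud(ci,d):
    v,u=np.mgrid[:d.shape[0],:d.shape[1]]
    pts=cv2.undistortPoints(np.stack([u,v],-1).reshape(-1,1,2).astype(float),ci['mtx'],np.array([ci['k1'],0,0,0.])).reshape(-1,2)
    z=d.reshape(-1,1)
    P=np.hstack([pts*z,z])@ci['extrinsics'][:3,:3].T+ci['extrinsics'][:3,3]
    return P.reshape(d.shape+(3,))
E
python3 - <<'E'
from h import *
for c in('top','side'):
    ci,p,d=snap(c,c+'0.png'); print(np.round(ci['extrinsics'],2).tolist(),ci['mtx'][0][0],ci['k1'])
    marks(c,ci,['plate','A_top','B_top','C_top','D_top','spacer_mid','bottle','rail'])
s=robot.read_state();print(s['clock'],s['ee_pos'],s['ee_rot'],s['opening'])
E
```

```text
[[-0.0, -1.0, 0.08, 482.67], [-1.0, 0.0, -0.0, 16.12], [0.0, -0.08, -1.0, 1108.57], [0.0, 0.0, 0.0, 1.0]] 389.9854820328304 0.008966652161476752
top plate [([569.7, -53.5, 16.1], 0.71), ([372.0, 154.0, 4.2], 0.46)]
top A_top [([565.6, -111.9, 66.3], 0.88)]
top B_top [([564.4, -71.2, 70.3], 0.74), ([569.8, -52.3, 13.7], 0.39)]
top C_top [([567.4, -27.1, 69.9], 0.53)]
top D_top [([569.6, 10.1, 67.4], 0.5)]
top spacer_mid [([472.4, 311.2, 53.1], 0.56), ([565.7, 13.4, 7.1], 0.4)]
top bottle [([427.7, -320.7, 4.7], 0.6), ([566.9, 8.9, 71.4], 0.18)]
top rail [([564.4, -47.8, 24.4], 0.93), ([776.3, 153.5, 4.9], 0.68)]
[[-0.78, -0.45, 0.43, 72.14], [-0.63, 0.55, -0.55, 626.22], [0.01, -0.7, -0.71, 920.17], [0.0, 0.0, 0.0, 1.0]] 360.3227870954944 -0.013882669207202745
side plate [([564.9, -43.9, 8.6], 0.57)]
side A_top [([566.9, -109.0, 69.3], 0.71), ([561.1, -108.8, 10.8], 0.63)]
side B_top [([561.7, -74.2, 66.9], 0.65), ([470.0, 312.1, 7.8], 0.62)]
side C_top [([469.6, 310.8, 6.6], 0.57), ([562.9, -28.3, 71.0], 0.52)]
side D_top [([567.9, 11.6, 70.0], 0.9), ([559.6, -73.1, 11.6], 0.54)]
side spacer_mid [([471.3, 310.1, 48.2], 0.65)]
side bottle [([424.8, -315.9, 1.4], 0.88), ([561.4, -32.2, 69.6], 0.36)]
side rail [([557.4, -71.7, 10.8], 0.22)]
0.9 [ 162.95644168 -603.38419949  231.3104538 ] [3.14156440e+00 2.41605107e-05 2.63823295e-01] 85.39460203543824
```

View pics/top0.png

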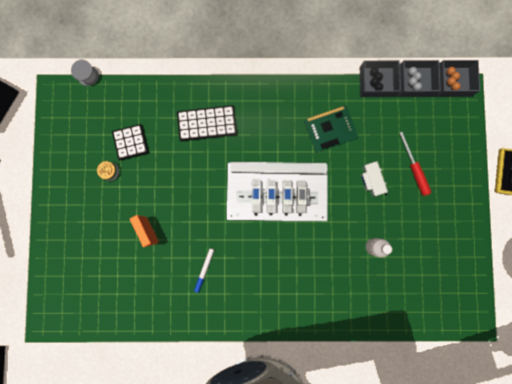

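```bash
python3 - <<'E'
from h import *
ci,p,d=snap('top'); P=cloud(ci,d)
# spacer top & module tops by depth clouds
def rect(m,n):
    X=P[m][:,:2].astype(np.float32); print(n,len(X),np.round(np.median(P[m],0),1),np.round(np.percentile(X,[2,98],axis=0),1).tolist(),cv2.minAreaRect(X))
z=P[...,2]; near=lambda x,y,r:(abs(P[...,0]-x)<r)&(abs(P[...,1]-y)<r)
rect(near(472,311,70)&(z>85)&(z<115),'spacer')
for n,y in zip('ABCD',(-111,-72,-28,11)): rect((abs(P[...,1]-y)<17)&(abs(P[...,0]-566)<60)&(z>64),n)
m=near(566,-50,160)&(z>64);rect(m,'row')
rect((abs(P[...,0]-566-78)<25)&(abs(P[...,1]+50)<160)&(z>45)&(z<64),'duct')
rect((abs(P[...,0]-566)<110)&(abs(P[...,1]+50)<160)&(z>8),'plate')
ci,p,d=snap('side'); P=cloud(ci,d); z=P[...,2]
rect(near(472,311,70)&(z>92)&(z<112),'spacer side')
E
```

```text
spacer 314 [471.7 308.2 101.9] [[434.7, 286.1], [508.9, 331.5]] ((470.9105529785156, 309.44085693359375), (82.1959228515625, 22.421382904052734), 25.682645797729492)
A 147 [ 563.  -110.3   69.8] [[541.5, -121.1], [586.9, -101.4]] ((564.2905883789062, -110.42127990722656), (21.40024185180664, 45.769065856933594), 89.69376373291016)
B 161 [565.8 -72.5  70.3] [[544.0, -83.5], [589.8, -61.8]] ((566.9757690429688, -72.67237854003906), (21.938390731811523, 46.160072326660156), 89.73021697998047)
C 145 [568.  -29.6  69.9] [[544.1, -37.9], [589.9, -19.1]] ((566.9583129882812, -29.88047218322754), (21.67064666748047, 46.2006950378418), 89.76840209960938)
D 146 [565.6  12.9  70. ] [[544.0, 2.2], [589.8, 21.2]] ((566.914306640625, 12.825221061706543), (21.385475158691406, 46.04106140136719), 89.5619888305664)
row 1342 [ 482.7   16.1 1108.6] [[482.7, -118.0], [587.3, 18.3]] ((536.3978881835938, -48.76847839355469), (107.32784271240234, 144.81463623046875), 0.05266321450471878)
duct 951 [643.7 -47.5  52.7] [[630.0, -175.0], [657.5, 75.9]] ((644.3937377929688, -48.541961669921875), (260.25384521484375, 27.705129623413086), 89.13520050048828)
plate 6458 [569.8 -29.2  20.6] [[482.7, -181.6], [654.5, 85.9]] ((564.4921264648438, -51.13212585449219), (313.5950927734375, 195.8760986328125), 87.96810913085938)
spacer side 274 [468.4 312.3 101.5] [[432.7, 289.8], [503.4, 335.5]] ((469.6530456542969, 310.83673095703125), (81.19656372070312, 23.688831329345703), 25.956296920776367)
```

Top view: spacer at about (143,231), long axis at yaw about +25.7°. The module row runs from (256,196) for D to (302,196) for A, and the bottle is at (378,248), well clear. I'll look at the plate with the wrist camera on the way to the spacer.

Request:
drive_tool(
  steps=[
    [0,0,7.55,0,0,-0.02,1],
    [0,0,7.55,0,0,-0.02,1],
    [0,0,0,0.023,-0.0395,0,1],
    [0,0,0,0.023,-0.0395,0,1],
    [0,0,0,0.023,-0.0395,0,1],
    [0,0,0,0.023,-0.0395,0,1],
    [0,0,0,0.023,-0.0395,0,1],
    [0,0,0,0.023,-0.0395,0,1],
  ],
)

```text
clock: 2.0
ee_pos: [301.5, -365.1, 271.5]
ee_rot: [3.141, -0.0, 0.0]
force: [1.6, 0.1, 0.7]
opening: 85.5
gripper_force: 0.0
```

Request:
drive_tool(
  steps=[
    [0,0,0,0.023,-0.0395,0,1],
    [0,0,0,0.023,-0.0395,0,1],
    [0,0,0,0.023,-0.0395,0,1],
    [0,0,0,0.023,-0.0395,0,1],
    [0,0,0,0.023,-0.0395,0,1],
    [0,0,0,0.023,-0.0395,0,1],
    [0,0,0,0.023,-0.0395,0,1],
    [0,0,0,0.023,-0.0395,0,1],
  ],
)

```text
clock: 3.0
ee_pos: [485.5, -48.9, 271.5]
ee_rot: [3.141, -0.001, 0.0]
force: [-0.1, -1.0, 0.7]
opening: 85.4
gripper_force: 0.0
```

```bash
python3 - <<'E'
from h import *
s=robot.read_state();print(s['clock'],s['ee_pos'],s['ee_rot'],s['force'])
ci,p,d=snap('wrist','w0.png'); print(np.round(ci['extrinsics'],3).tolist(),ci['mtx'].tolist() if hasattr(ci['mtx'],'tolist') else ci['mtx'],ci['k1'])
marks('wrist',ci,['A_top','B_top','C_top','D_top','plate'])
np.savez('w0.npz',p=p,d=d,E=ci['extrinsics'],mtx=ci['mtx'],k1=ci['k1'])
E
```

```text
3.0 [485.5202523  -48.86073871 271.5141068 ] [ 3.14142098e+00 -6.40682183e-04  4.10596675e-04] [-0.12846819 -1.04415925  0.69612984]
[[0.001, -0.966, -0.259, 550.64], [-1.0, -0.001, -0.001, -48.185], [0.001, 0.259, -0.966, 415.026], [0.0, 0.0, 0.0, 1.0]] [[315.1497107095074, 0.0, 256.52060829315036], [0.0, 315.1497107095074, 188.92640396162128], [0.0, 0.0, 1.0]] -0.08866899683578938
wrist A_top [([562.9, -113.1, 69.5], 0.77), ([422.0, -314.5, 1.3], 0.66)]
wrist B_top [([561.6, -74.2, 74.6], 0.93)]
wrist C_top [([565.9, -27.6, 69.1], 0.79)]
wrist D_top [([564.3, 9.1, 72.6], 0.95)]
wrist plate [([566.4, -43.9, 15.8], 0.75)]
```

View pics/w0.png

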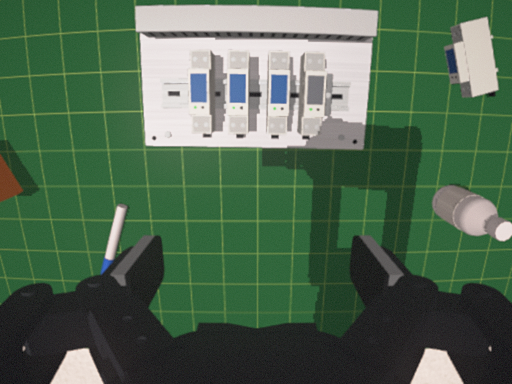

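Wrist view: all four modules are clear, with D at x 200, B and C in between, and A at x 315. I'll rectify to the module-top plane and measure the edges.

```bash
cat >> h.py <<'E'
def ortho(ci,p,x0,x1,y0,y1,z,s=0.25):
    "image of plane z; rows=x (growing), cols=y (growing)"
    X,Y=np.meshgrid(np.arange(x0,x1,s),np.arange(y0,y1,s),indexing='ij')
    Ti=np.linalg.inv(ci['extrinsics']); W=np.stack([X.ravel(),Y.ravel(),np.full(X.size,z)],1)
    uv,_=cv2.projectPoints(W,cv2.Rodrigues(Ti[:3,:3])[0],Ti[:3,3],ci['mtx'],np.array([ci['k1'],0,0,0.]))
    uv=uv.reshape(X.shape+(2,)).astype(np.float32)
    return cv2.remap(p,uv[...,0],uv[...,1],cv2.INTER_LINEAR)
E
python3 - <<'E'
from h import *
f=np.load('w0.npz'); ci=dict(extrinsics=f['E'],mtx=f['mtx'],k1=float(f['k1'])); p=f['p']; P=cloud(ci,f['d'])
z=P[...,2]
for n,y in zip('ABCD',(-111,-72,-29.5,12.5)):
    m=(abs(P[...,1]-y)<15)&(abs(P[...,0]-566)<32)&(z>66)&(z<80); X=P[m].astype(np.float32)
    r=cv2.minAreaRect(X[:,:2]); print(n,len(X),np.round(r[0],2),np.round(r[1],2),round(r[2],2),'z',np.median(X[:,2]).round(2))
for lab,lo,hi,zz in(('duct',45,62,None),):
    m=(abs(P[...,0]-644)<25)&(abs(P[...,1]+50)<160)&(z>lo)&(z<hi); X=P[m].astype(np.float32); r=cv2.minAreaRect(X[:,:2]); print(lab,r,np.median(X[:,2]))
g=ortho(ci,p,520,620,-135,35,70.0)
im=cv2.cvtColor(g,cv2.COLOR_RGB2BGR); cv2.imwrite('pics/o0.png',im)
E
```

```text
Traceback (most recent call last):
cv2.error: OpenCV(4.12.0) /io/opencv/modules/imgproc/src/convhull.cpp:143: error: (-215:Assertion failed) total >= 0 && (depth == CV_32F || depth == CV_32S) in function 'convexHull'
```

```bash
python3 - <<'E'
from h import *
f=np.load('w0.npz'); ci=dict(extrinsics=f['E'],mtx=f['mtx'],k1=float(f['k1'])); p=f['p']; P=cloud(ci,f['d'])
z=P[...,2]
for n,y in zip('ABCD',(-111,-72,-29.5,12.5)):
    m=(abs(P[...,1]-y)<15)&(abs(P[...,0]-566)<32)&(z>66)&(z<80); X=P[m].astype(np.float32)
    r=cv2.minAreaRect(X[:,:2].copy()); print(n,len(X),np.round(r[0],2),np.round(r[1],2),round(r[2],2),'z',np.median(X[:,2]).round(2))
m=(abs(P[...,0]-644)<25)&(abs(P[...,1]+50)<160)&(z>45)&(z<62); X=P[m].astype(np.float32); print(cv2.minAreaRect(X[:,:2].copy()),np.median(X[:,2]))
g=ortho(ci,p,520,620,-135,35,70.0)
cv2.imwrite('pics/o0.png',g[:,:,::-1])
gr=g[:,:,:].mean(2)
for xx in(546,550,582,586): print(xx,np.round(gr[int((xx-520)*4)-4:int((xx-520)*4)+5].mean(0)[::3]).astype(int).tolist())
E
```

```text
A 989 [ 563.11 -109.78] [22.98 48.28] 88.63 z 69.79
B 991 [563.17 -71.72] [22.66 48.14] 88.88 z 69.82
C 981 [563.8  -27.92] [21.94 47.88] 88.78 z 69.8
D 994 [565.02  13.2 ] [23.02 47.71] 88.98 z 69.74
((641.5733032226562, -47.80839538574219), (262.54852294921875, 28.280672073364258), 89.08745574951172) 52.582382
546 [203, 203, 202, 202, 203, 203, 204, 203, 196, 183, 149, 134, 131, 136, 138, 140, 137, 135, 146, 173, 207, 224, 225, 224, 221, 214, 191, 159, 137, 145, 177, 204, 222, 225, 225, 222, 210, 192, 174, 171, 187, 205, 221, 224, 226, 227, 227, 217, 197, 161, 136, 120, 119, 120, 123, 130, 161, 191, 216, 223, 223, 219, 206, 175, 149, 132, 131, 129, 131, 148, 185, 217, 227, 227, 228, 228, 227, 214, 193, 169, 167, 182, 214, 225, 229, 229, 227, 224, 219, 204, 195, 196, 209, 222, 229, 230, 229, 231, 231, 228, 190, 171, 187, 214, 227, 230, 228, 228, 228, 230, 228, 211, 176, 148, 136, 135, 135, 136, 137, 138, 136, 135, 136, 136, 136, 135, 128, 140, 171, 222, 231, 233, 232, 232, 230, 223, 203, 199, 202, 215, 225, 231, 233, 232, 232, 232, 231, 227, 224, 223, 228, 231, 233, 233, 233, 233, 2
[... 3069 characters left out ...]
4, 223, 222, 223, 224, 225, 225, 226, 226, 227, 228, 228, 225, 194, 178, 197, 221, 233, 234, 234, 234, 234, 234, 234, 235, 235, 233, 191, 157, 138, 140, 141, 141, 142, 143, 143, 142, 143, 139, 132, 123, 157, 197, 232, 234, 232, 230, 230, 231, 231, 231, 231, 231, 231, 231, 232, 232, 232, 232, 232, 232, 232, 233, 233, 233, 233, 233, 233, 233, 233, 232, 231, 230, 234, 236, 232, 214, 177, 150, 139, 140, 141, 142, 142, 142, 142, 141, 131, 120, 110, 102, 100, 99, 98, 102, 122, 157, 214, 229, 234, 234, 233, 233, 234, 234, 234, 233, 233, 234, 234, 233, 234, 233, 234, 234, 234, 234, 234, 233, 233, 234, 233, 233, 233, 233, 230, 225, 224, 228, 229, 230, 230, 229, 229, 229, 229, 229, 229, 228, 229, 228]
```

View pics/o0.png

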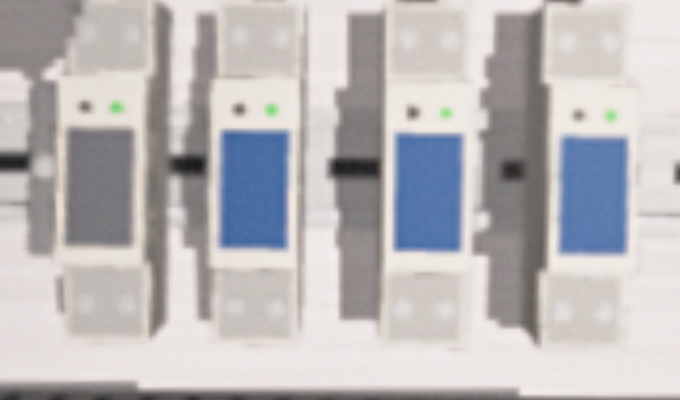

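Request:
drive_tool(
  steps=[
    [0,0,0,-0.002,-0.045,0,1],
    [0,0,0,-0.002,-0.045,0,1],
    [0,0,0,-0.002,-0.045,0,1],
    [0,0,0,-0.002,-0.045,0,1],
    [0,0,0,-0.002,-0.045,0,1],
    [0,0,0,-0.002,-0.045,0,1],
    [0,0,0,-0.002,-0.045,0,1],
    [0,0,0,-0.001,-0.044,0,1],
  ],
)

```text
clock: 4.3
ee_pos: [469.9, 308.8, 271.5]
ee_rot: [3.141, -0.0, -0.001]
force: [0.7, -0.8, -0.6]
opening: 85.3
gripper_force: 0.0
```

Request:
drive_tool(
  steps=[
    [0,0,-8.6,0,0,0.02,1],
    [0,0,-8.6,0,0,0.03,1],
    [0,0,-8.5,0,0,0.03,1],
    [0,0,0,0,0,0.03,1],
    [0,0,0,0,0,0.035,1],
    [0,0,0,0,0,0.035,1],
    [0,0,0,0,0,0.025,1],
    [0,0,0,0,0,0,1],
  ],
)

```text
clock: 5.3
ee_pos: [469.0, 306.7, 64.8]
ee_rot: [3.141, 0.004, 0.447]
force: [0.1, 0.5, 0.3]
opening: 85.2
gripper_force: 0.0
```

Request:
drive_tool(
  steps=[
    [0,0,0,0.003,-0.002,0,1],
    [0,0,0,0,0,0,0],
    [0,0,0,0,0,0,0],
    [0,0,0,0,0,0,0],
    [0,0,0,0,0,0,0],
    [0,0,0,0,0,0,0],
    [0,0,0,0,0,0,0],
    [0,0,0,0,0,0,0],
  ],
  force=70,
)

```text
clock: 6.3
ee_pos: [471.7, 311.9, 66.7]
ee_rot: [-3.142, -0.0, 0.449]
force: [-0.8, 0.4, 5.1]
opening: 19.1
gripper_force: 68.6
```

```bash
python3 - <<'E'
from h import *
s=robot.read_state();print({k:np.round(v,3) for k,v in s.items() if k not in('joint_efforts','joint_velocities')})
E
```

```text
{'clock': np.float64(6.3), 'q': array([0.582, 0.47 , 1.886, 0.   , 0.784, 1.704]), 'ee_pos': array([471.715, 311.908,  66.665]), 'ee_rot': array([-3.142, -0.   ,  0.449]), 'force': array([-0.833,  0.376,  5.078]), 'torque': array([-0.056,  0.169, -0.032]), 'gripper_force': np.float64(68.634), 'opening': np.float64(19.119)}
```

Request:
drive_tool(
  steps=[
    [0,0,8.9,0,0,-0.02,0],
    [0,0,8.9,0,0,-0.04,0],
    [0,0,8.9,0,0,-0.04,0],
    [0,0,0,0.0125,0.05,0,0],
    [0,0,0,0.0125,0.05,0,0],
    [0,0,0,0.0125,0.05,0,0],
    [0,0,0,0.0125,0.05,0,0],
    [0,0,0,0.0125,0.05,0,0],
  ],
)

```text
clock: 7.3
ee_pos: [529.7, 59.2, 166.0]
ee_rot: [3.142, 0.0, -0.017]
force: [1.2, 0.1, -1.8]
opening: 19.5
gripper_force: 68.6
```

Request:
drive_tool(
  steps=[
    [0,0,0,0.0125,0.05,0,0],
    [0,0,0,0.0125,0.05,0,0],
    [0,0,0,0.0125,0.05,0,0],
    [0,0,0,0,0,0.01,0],
    [0,0,0,0,0,0,0],
    [0,0,0,0,0,0,0],
    [0,0,0,0,0,0,0],
    [0,0,0,0,0,0,0],
  ],
)

```text
clock: 8.3
ee_pos: [564.8, -89.2, 156.6]
ee_rot: [3.142, -0.0, -0.016]
force: [0.6, -0.6, -0.1]
opening: 19.5
gripper_force: 69.0
```

```bash
python3 - <<'E'
from h import *
s=robot.read_state();print({k:np.round(v,4) for k,v in s.items() if k not in('joint_efforts','joint_velocities')})
ci,p,d=snap('wrist','w1.png')
np.savez('w1.npz',p=p,d=d,E=ci['extrinsics'],mtx=ci['mtx'],k1=ci['k1'])
P=cloud(ci,d); z=P[...,2]
for n,y in zip('ABCD',(-111,-72,-29.5,12.5)):
    m=(abs(P[...,1]-y)<15)&(abs(P[...,0]-566)<32)&(z>66)&(z<74); X=P[m].astype(np.float32)
    if len(X)>20:
        r=cv2.minAreaRect(X[:,:2].copy()); print(n,len(X),np.round(r[0],2),np.round(r[1],2),round(r[2],2),'z',np.median(X[:,2]).round(2))
E
```

```text
{'clock': np.float64(8.3), 'q': array([-0.1593,  0.354 ,  1.8175,  0.    ,  0.9698,  1.4277]), 'ee_pos': array([564.7678, -89.1827, 156.5551]), 'ee_rot': array([ 3.1416e+00, -3.0000e-04, -1.6100e-02]), 'force': array([ 0.5986, -0.5941, -0.0901]), 'torque': array([-0.005 , -0.0277,  0.0085]), 'gripper_force': np.float64(68.9772), 'opening': np.float64(19.4945)}
A 993 [ 563.04 -114.01] [48.67 15.85] 0.99 z 69.83
B 579 [564.41 -65.4 ] [11.16 47.54] 86.69 z 69.8
C 1746 [564.65 -27.9 ] [22.57 47.2 ] 89.02 z 69.83
D 1756 [565.07  13.06] [23.36 47.98] 89.08 z 69.86
```

View pics/w1.png

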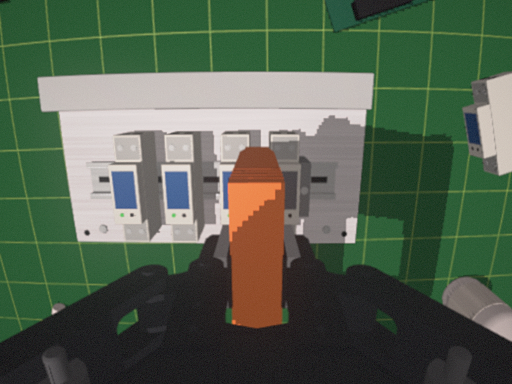

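Wrist view: the block is gripped upright, with its narrow foot at about (258,150), hovering over the A–B gap. A's label is just right of it and B's just left. Now I'll measure the foot against the gap in this same camera.

```bash
cat >> h.py <<'E'
def foot(ci,p,d):
    "foot and flat centres from orange mask on front face; returns table of z,ymin,ymax"
    P=cloud(ci,d); h=cv2.cvtColor(p,cv2.COLOR_RGB2HSV)
    m=((h[...,0]<14)&(h[...,1]>140)&(h[...,2]>60))
    out=[]
    for v in range(100,200):
        u=np.where(m[v,200:310])[0]+200
        if len(u)<15: continue
        # subpixel edges via orange-ness r-b
        q=p[v].astype(float); o=(q[:,0]-q[:,2])
        hi=np.median(o[u]); 
        def cr(a,b):
            t=hi/2; return a+(t-o[a])/(o[b]-o[a])*(b-a) if o[a]<t<=o[b] else None
        l=next((c for c in(cr(k,k+1) for k in range(u[0]-4,u[0]+4)) if c is not None),None)
        r=next((c for c in(cr(k,k-1) for k in range(u[-1]+4,u[-1]-4,-1)) if c is not None),None)
        if l is None or r is None: continue
        mid=P[v,int(np.median(u))]
        ys=[]
        for e in(l,r):
            n=cv2.undistortPoints(np.array([[[e,float(v)]]]),ci['mtx'],np.array([ci['k1'],0,0,0.])).ravel()
            a=ci['extrinsics'][:3,:3]@np.r_[n,1]; o0=ci['extrinsics'][:3,3]
            ys.append((o0+a*(mid[0]-o0[0])/a[0] if abs(a[0])>.2 else o0+a*np.linalg.inv(ci['extrinsics'])[2]@np.r_[mid,1])[1])
        out.append((v,mid[0],mid[2],ys[1],ys[0],sum(ys)/2,ys[0]-ys[1]))
    return np.array(out)
E
python3 - <<'E'
from h import *
f=np.load('w1.npz'); ci=dict(extrinsics=f['E'],mtx=f['mtx'],k1=float(f['k1'])); p=f['p']
np.set_printoptions(suppress=True,precision=2,linewidth=150)
o=foot(ci,p,f['d']); print(o[::2])
P=cloud(ci,f['d']); z=P[...,2]; h=cv2.cvtColor(p,cv2.COLOR_RGB2HSV)
# A outer (-y) edge and B outer (+y) edge of raised tops, fitted over x: per image row
for n,y0,sgn in(('A',-121,-1),('B',-60,1),('C-',-39,-1),('C+',-17,1),('D-',2,-1),('D+',24,1)):
    pts=[]
    for v in range(160,235):
        k=(z[v]>68)&(z[v]<72)&(abs(P[v,:,1]-y0)<9)&(abs(P[v,:,0]-564)<22)
        if k.sum()<5: continue
        yy=P[v,k,1]; e=yy.min() if sgn<0 else yy.max(); pts.append((P[v,k,0].mean(),e))
    pts=np.array(pts)
    if len(pts)>10: c=np.polyfit(pts[:,0]-564,pts[:,1],1); print(n,len(pts),c)
E
```

```text
Traceback (most recent call last):
  File "h.py", line 47, in foot
    ys.append((o0+a*(mid[0]-o0[0])/a[0] if abs(a[0])>.2 else o0+a*np.linalg.inv(ci['extrinsics'])[2]@np.r_[mid,1])[1])
                                                                ~^~~~~~~~~~~~~~~~~~~~~~~~~~~~~~~~~~~
ValueError: operands could not be broadcast together with shapes (3,) (4,)
```

```bash
python3 - <<'E'
s=open('h.py').read()
i=s.index("            ys.append("); j=s.index("\n",i)
s=s[:i]+"            ys.append((o0+a*d[v,int(np.median(u))])[1])"+s[j:]
open('h.py','w').write(s)
E
cat > m.py <<'E'
from h import *
def edges(ci,p,d,items):
    P=cloud(ci,d); z=P[...,2]
    for n,y0,sgn in items:
        pts=[]
        for v in range(120,300):
            k=(z[v]>68)&(z[v]<72)&(abs(P[v,:,1]-y0)<9)&(abs(P[v,:,0]-564)<22)
            if k.sum()<5: continue
            yy=P[v,k,1]; e=yy.min() if sgn<0 else yy.max(); pts.append((P[v,k,0].mean(),e))
        pts=np.array(pts)
        if len(pts)>10: c=np.polyfit(pts[:,0]-564,pts[:,1],1); print(n,len(pts),np.round(c,3),'half px',round(float(np.median(d[z>68][:1])/630),2))
E
python3 - <<'E'
from m import *
f=np.load('w1.npz'); ci=dict(extrinsics=f['E'],mtx=f['mtx'],k1=float(f['k1'])); p=f['p']
np.set_printoptions(suppress=True,precision=2,linewidth=150)
print(foot(ci,p,f['d'])[::3])
edges(ci,p,f['d'],(('A',-121,-1),('B',-60,1),('C-',-39,-1),('C+',-17,1),('D-',2,-1),('D+',24,1)))
E
```

```text
[[148.   603.64 103.48 -97.04 -81.93 -89.48  15.11]
 [151.   603.8  117.81 -98.9  -79.81 -89.35  19.08]
 [154.   603.63 128.11 -99.16 -79.44 -89.3   19.72]
 [157.   603.86 139.74 -99.05 -79.59 -89.32  19.46]
 [160.   603.71 147.93 -99.12 -79.25 -89.18  19.87]
 [163.   603.6  155.47 -99.13 -79.21 -89.17  19.92]
 [166.   603.64 163.09 -99.08 -79.19 -89.14  19.89]
 [169.   603.4  168.57 -99.38 -78.79 -89.09  20.6 ]
 [172.   603.73 176.28 -99.23 -79.3  -89.26  19.93]
 [175.   603.86 182.4  -99.09 -79.28 -89.18  19.82]
 [178.   603.79 187.19 -99.13 -79.11 -89.12  20.02]
 [181.   603.59 191.03 -99.01 -79.26 -89.13  19.75]
 [184.   602.96 192.91 -98.81 -79.04 -88.93  19.77]
 [187.   601.98 193.31 -98.77 -79.06 -88.92  19.71]
 [190.   600.89 193.3  -98.82 -79.01 -88.92  19.81]
 [193.   599.79 193.28 -98.81 -79.01 -88.91  19.81]
 [196.   598.7  193.32 -98.81 -79.   -88.91  19.81]
 [199.   596.85 190.88 -98.93 -78.72 -88.83  20.21]]
A 56 [  -0.02 -120.95] half px 0.0
B 55 [ -0.01 -60.76] half px 0.0
C- 56 [ -0.02 -38.73] half px 0.0
C+ 55 [ -0.02 -17.51] half px 0.0
D- 55 [-0.02  1.99] half px 0.0
D+ 54 [-0.01 23.96] half px 0.0
```

Request:
drive_tool(
  steps=[
    [0,0,0,0,0.00235,0.004,0],
    [0,0,0,0,0,0.008,0],
    [0,0,0,0,0,0.007,0],
    [0,0,0,0,0,0,0],
    [0,0,0,0,0,0,0],
    [0,0,0,0,0,0,0],
    [0,0,0,0,0,0,0],
    [0,0,0,0,0,0,0],
  ],
)

```text
clock: 9.35
ee_pos: [564.7, -92.2, 137.5]
ee_rot: [3.142, -0.0, -0.017]
force: [-0.5, 0.6, -1.7]
opening: 19.3
gripper_force: 69.0
```

```bash
python3 - <<'E'
from m import *
np.set_printoptions(suppress=True,precision=2,linewidth=150)
for i in range(3): s=robot.read_state();print({k:np.round(v,4) for k,v in s.items() if k in('ee_pos','ee_rot','force')}); ci,p,d=snap('wrist','w2.png')
np.savez('w2.npz',p=p,d=d,E=ci['extrinsics'],mtx=ci['mtx'],k1=ci['k1'])
print(foot(ci,p,d)[::4])
edges(ci,p,d,(('A',-121,-1),('B',-60,1),('C-',-39,-1),('C+',-17,1),('D-',2,-1),('D+',24,1)))
cv2.imwrite('pics/w2c.png',cv2.resize(p[90:270,170:360,::-1],None,fx=3,fy=3,interpolation=cv2.INTER_CUBIC))
E
```

```text
{'ee_pos': array([564.72, -92.23, 137.45]), 'ee_rot': array([ 3.14, -0.  , -0.02]), 'force': array([-0.46,  0.61, -1.65])}
{'ee_pos': array([564.72, -92.23, 137.4 ]), 'ee_rot': array([ 3.14, -0.  , -0.02]), 'force': array([ 0.42, -0.52, -2.44])}
{'ee_pos': array([564.68, -92.21, 137.38]), 'ee_rot': array([ 3.14, -0.  , -0.02]), 'force': array([ 0.14,  0.53, -1.87])}
[[ 148.    603.54   84.47 -100.04  -84.82  -92.43   15.22]
 [ 152.    603.39  100.55 -102.17  -82.48  -92.32   19.68]
 [ 156.    603.44  115.42 -102.28  -82.51  -92.4    19.76]
 [ 160.    603.53  128.35 -102.22  -82.39  -92.3    19.83]
 [ 164.    603.45  138.61 -102.21  -82.31  -92.26   19.91]
 [ 168.    603.58  148.65 -102.42  -82.03  -92.23   20.38]
 [ 172.    603.47  156.36 -102.37  -82.05  -92.21   20.32]
 [ 176.    603.56  164.08 -102.18  -82.13  -92.16   20.05]
 [ 180.    603.44  170.13 -102.11  -82.38  -92.25   19.73]
 [ 184.    602.74  173.26 -101.96  -81.97  -91.97   19.99]
 [ 188.    601.31  173.34 -101.92  -81.93  -91.93   19.99]
 [ 192.    600.02  173.99 -101.88  -81.95  -91.92   19.93]
 [ 196.    598.51  173.83 -101.91  -81.96  -91.93   19.94]]
A 59 [  -0.02 -120.95] half px 0.0
B 59 [ -0.02 -60.71] half px 0.0
C- 59 [ -0.02 -38.74] half px 0.0
C+ 60 [ -0.01 -17.23] half px 0.0
D- 58 [-0.01  2.23] half px 0.0
D+ 59 [-0.01 24.01] half px 0.0
```

View pics/w2c.png

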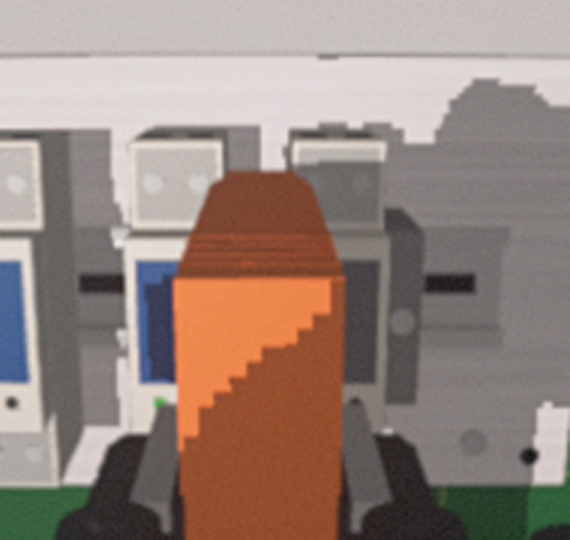

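Close view: the foot (about 228–308 px in the crop) sits roughly 1 mm towards A relative to the gap centre. I'll correct that and descend gently.

Request:
drive_tool(
  steps=[
    [0,0,0,0,-0.001,0,0],
    [0,0,0,0,0,0,0],
    [0,0,0,0,0,0.001,0],
    [0,0,0,0,0,0.001,0],
    [0,0,0,0,0,0.001,0],
    [0,0,0,0,0,0.001,0],
    [0,0,0,0,0,0,0],
    [0,0,0,0,0,0,0],
  ],
)

```text
clock: 10.5
ee_pos: [564.7, -91.2, 133.3]
ee_rot: [-3.142, -0.0, -0.017]
force: [-0.5, 0.4, -0.5]
opening: 19.3
gripper_force: 69.0
```

```bash
cat > r.py <<'E'
from m import *
np.set_printoptions(suppress=True,precision=3,linewidth=150)
s=robot.read_state();print(s['clock'],s['ee_pos'],s['ee_rot'],s['force'],s['torque'])
E
python3 r.py
```

```text
10.5 [564.69  -91.223 133.288] [-3.142 -0.    -0.017] [-0.491  0.412 -0.495] [-0.028 -0.01  -0.037]
```

Request:
drive_tool(
  steps=[
    [0,0,0,0,0,0.001,0],
    [0,0,0,0,0,0.001,0],
    [0,0,0,0,0,0,0],
    [0,0,0,0,0,0,0],
    [0,0,0,0,0,0,0],
    [0,0,0,0,0,0,0],
    [0,0,0,0,0,0,0],
    [0,0,0,0,0,0,0],
  ],
)

```text
clock: 11.5
ee_pos: [564.6, -91.2, 131.3]
ee_rot: [-3.142, 0.0, -0.017]
force: [0.1, -0.0, -1.9]
opening: 19.1
gripper_force: 69.0
```

```bash
python3 r.py
```

```text
11.5 [564.64  -91.18  131.281] [-3.142  0.    -0.017] [ 0.117 -0.013 -1.866] [-0.012  0.025 -0.001]
```

Request:
drive_tool(
  steps=[
    [0,0,0,0,0,0.001,0],
    [0,0,0,0,0,0.0015,0],
    [0,0,0,0,0.0001,0,0],
    [0,0,0,0,0.0001,0,0],
    [0,0,0,0,0.0001,0,0],
    [0,0,0,0,0,0,0],
    [0,0,0,0,0,0,0],
    [0,0,0,0,0,0,0],
  ],
)

```text
clock: 12.5
ee_pos: [564.7, -91.5, 128.8]
ee_rot: [-3.142, -0.0, -0.017]
force: [0.1, 0.1, -1.2]
opening: 19.2
gripper_force: 69.0
```

```bash
python3 r.py
```

```text
12.5 [564.657 -91.501 128.785] [-3.142 -0.    -0.017] [ 0.121  0.105 -1.191] [ 0.065 -0.01  -0.   ]
```

Request:
drive_tool(
  steps=[
    [0,0,0,0,0.0001,0,0],
    [0,0,0,0,0.0001,0,0],
    [0,0,0,0,0.0001,0,0],
    [0,0,0,0,0,0,0],
    [0,0,0,0,0,0,0],
    [0,0,0,0,0,0,0],
    [0,0,0,0,0,0,0],
    [0,0,0,0,0,0,0],
  ],
)

```text
clock: 13.5
ee_pos: [564.7, -91.7, 128.8]
ee_rot: [-3.141, -0.0, -0.017]
force: [-0.0, 2.6, -1.6]
opening: 19.0
gripper_force: 69.1
```

```bash
python3 r.py
```

```text
13.5 [564.662 -91.734 128.796] [-3.141 -0.    -0.017] [-0.01   2.559 -1.594] [ 0.512 -0.016 -0.055]
```

Request:
drive_tool(
  steps=[
    [0,0,0,0,-0.00015,0,0],
    [0,0,0,0,0,0,0],
    [0,0,0,0,0,0,0],
    [0,0,0,0,0,0,0],
    [0,0,0,0,0,0,0],
    [0,0,0,0,0,0,0],
    [0,0,0,0,0,0,0],
    [0,0,0,0,0,0,0],
  ],
)

```text
clock: 14.5
ee_pos: [564.6, -91.7, 128.8]
ee_rot: [3.142, -0.0, -0.017]
force: [0.1, 1.5, -1.5]
opening: 18.9
gripper_force: 69.1
```

```bash
python3 r.py; python3 r.py;python3 r.py
```

```text
14.5 [564.65  -91.708 128.783] [ 3.142 -0.    -0.017] [ 0.095  1.469 -1.495] [ 0.259 -0.014 -0.011]
14.5 [564.65  -91.708 128.783] [ 3.142 -0.    -0.017] [ 0.095  1.469 -1.495] [ 0.259 -0.014 -0.011]
14.5 [564.65  -91.708 128.783] [ 3.142 -0.    -0.017] [ 0.095  1.469 -1.495] [ 0.259 -0.014 -0.011]
```

Request:
drive_tool(
  steps=[
    [0,0,0,0,-0.0001,0,0],
    [0,0,0,0,0,0,0],
    [0,0,0,0,0,0,0],
    [0,0,0,0,0,0,0],
    [0,0,0,0,0,0,0],
    [0,0,0,0,0,0,0],
    [0,0,0,0,0,0,0],
    [0,0,0,0,0,0,0],
  ],
)

```text
clock: 15.5
ee_pos: [564.6, -91.6, 128.8]
ee_rot: [3.142, 0.0, -0.017]
force: [-0.1, 0.0, -1.8]
opening: 18.9
gripper_force: 69.0
```

```bash
python3 r.py
```

```text
15.5 [564.625 -91.607 128.772] [ 3.142  0.    -0.017] [-0.122  0.031 -1.829] [-0.002 -0.029  0.035]
```

Request:
drive_tool(
  steps=[
    [0,0,0,0,-0.0008,0,0],
    [0,0,0,0,-0.0008,0,0],
    [0,0,0,0,-0.0008,0,0],
    [0,0,0,0,0,0,0],
    [0,0,0,0,0,0.003,0],
    [0,0,0,0,0,0.003,0],
    [0,0,0,0,0,0.003,0],
    [0,0,0,0,0,0,0],
  ],
)

```text
clock: 16.5
ee_pos: [564.7, -89.2, 119.4]
ee_rot: [-3.142, 0.0, -0.017]
force: [1.1, -4.0, -2.9]
opening: 18.8
gripper_force: 69.2
```

```bash
python3 r.py
```

```text
16.5 [564.68  -89.151 119.446] [-3.142  0.    -0.017] [ 1.123 -4.032 -2.862] [-0.954 -0.139 -0.104]
```

Request:
drive_tool(
  steps=[
    [0,0,0,0,0,0.004,0],
    [0,0,0,0,0,0.004,0],
    [0,0,0,0,0,0.004,0],
    [0,0,0,0,0,0.005,0],
    [0,0,0,0,0,0.005,0],
    [0,0,0,0,0,0.005,0],
    [0,0,0,0,0,0.003,0],
    [0,0,0,0,0,0,0],
  ],
)

```text
clock: 17.5
ee_pos: [564.5, -89.0, 89.3]
ee_rot: [-3.141, 0.001, -0.017]
force: [0.0, -2.4, -3.0]
opening: 19.0
gripper_force: 69.0
```

```bash
python3 r.py
```

```text
17.5 [564.455 -89.04   89.346] [-3.141  0.001 -0.017] [ 0.021 -2.429 -2.989] [-0.552 -0.093 -0.204]
```

Request:
drive_tool(
  steps=[
    [0,0,0,0,0,0.001,0],
    [0,0,0,0,0,0.001,0],
    [0,0,0,0,0,0.0003,0],
    [0,0,0,0,0,0.0002,0],
    [0,0,0,0,0,0.0002,0],
    [0,0,0,0,0,0,0],
    [0,0,0,0,0,0,0],
    [0,0,0,0,0,0,0],
  ],
)

```text
clock: 18.5
ee_pos: [564.8, -89.1, 87.1]
ee_rot: [-3.141, -0.0, -0.017]
force: [1.0, -1.3, 0.6]
opening: 19.1
gripper_force: 69.3
```

```bash
python3 r.py
```

```text
18.5 [564.801 -89.101  87.139] [-3.141 -0.    -0.017] [ 1.012 -1.262  0.634] [-0.142 -0.042 -0.184]
```

Request:
drive_tool(
  steps=[
    [0,0,0,0,0,0.0002,0],
    [0,0,0,0,0,0.0002,0],
    [0,0,0,0,0,0.0001,0],
    [0,0,0,0,0,0,0],
    [0,0,0,0,0,0,0],
    [0,0,0,0,0,0,0],
    [0,0,0,0,0,0,0],
    [0,0,0,0,0,0,0],
  ],
)

```text
clock: 19.5
ee_pos: [564.7, -89.1, 86.6]
ee_rot: [-3.142, 0.0, -0.017]
force: [0.6, -0.6, -1.5]
opening: 19.1
gripper_force: 69.2
```

```bash
python3 r.py
```

```text
19.5 [564.672 -89.123  86.551] [-3.142  0.    -0.017] [ 0.617 -0.649 -1.484] [ 0.054 -0.081 -0.21 ]
```

Request:
drive_tool(
  steps=[
    [0,0,0,0,0,0.0002,0],
    [0,0,0,0,0,0.0002,0],
    [0,0,0,0,0,0.0002,0],
    [0,0,0,0,0,0.0001,0],
    [0,0,0,0,0,0,0],
    [0,0,0,0,0,0,0],
    [0,0,0,0,0,0,0],
    [0,0,0,0,0,0,0],
  ],
)

```text
clock: 20.5
ee_pos: [564.7, -89.1, 86.0]
ee_rot: [-3.142, -0.0, -0.017]
force: [-0.4, 0.6, 4.0]
opening: 19.4
gripper_force: 70.0
```

```bash
python3 r.py
```

```text
20.5 [564.715 -89.15   86.034] [-3.142 -0.    -0.017] [-0.366  0.557  4.039] [ 0.083  0.189 -0.173]
```

Request:
drive_tool(
  steps=[
    [0,0,0,0,0,0.0001,0],
    [0,0,0,0,0,0,0],
    [0,0,0,0,0,0,0],
    [0,0,0,0,0,0,0],
    [0,0,0,0,0,0,0],
    [0,0,0,0,0,0,0],
    [0,0,0,0,0,0,0],
    [0,0,0,0,0,0,0],
  ],
)

```text
clock: 21.5
ee_pos: [564.7, -89.2, 86.0]
ee_rot: [-3.142, -0.0, -0.017]
force: [-1.5, -1.1, 7.0]
opening: 19.4
gripper_force: 70.2
```

```bash
python3 r.py
```

```text
21.5 [564.711 -89.156  86.008] [-3.142 -0.    -0.017] [-1.463 -1.146  6.972] [ 0.074  0.344 -0.203]
```

Request:
drive_tool(
  steps=[
    [0,0,0.15,0,0,0,0],
    [0,0,0,0,0,0,0],
    [0,0,0,0,0,0,0],
    [0,0,0,0,0,0,0],
    [0,0,0,0,0,0,0],
    [0,0,0,0,0,0,0],
    [0,0,0,0,0,0,0],
    [0,0,0,0,0,0,0],
  ],
)

```text
clock: 22.5
ee_pos: [564.8, -89.2, 86.0]
ee_rot: [3.141, -0.0, -0.019]
force: [-2.0, 0.6, 6.2]
opening: 19.2
gripper_force: 70.2
```

```bash
cat >> r.py <<'E'
print('yaw deg',np.degrees(s['ee_rot'][2]).round(3))
E
python3 r.py
```

```text
22.5 [564.768 -89.168  86.032] [ 3.141 -0.    -0.019] [-1.984  0.647  6.236] [ 0.125  0.347 -0.023]
yaw deg -1.115
```

Request:
drive_tool(
  steps=[
    [0,0,0,0,0,-0.0015,0],
    [0,0,0,0,0,-0.01,0],
    [0,0,0,0,0,-0.02,0],
    [0,0,0,0,0,-0.02,0],
    [0,0,0,0,-0.01,0,0],
    [0,0,0,0,-0.02,0,0],
    [0,0,0,0,-0.01085,0,0],
    [0,0,0,0,0,0,0],
  ],
)

```text
clock: 23.5
ee_pos: [565.1, -47.0, 136.6]
ee_rot: [-3.141, 0.001, -0.018]
force: [-0.1, 0.4, -1.6]
opening: 19.6
gripper_force: 69.1
```

```bash
python3 r.py; python3 - <<'E'
from m import *
ci,p,d=snap('wrist'); edges(ci,p,d,(('A-',-121,-1),('A+',-99,1),('B-',-79,-1),('C+',-17,1),('D-',2,-1),('D+',24,1)))
E
```

```text
23.5 [565.125 -46.997 136.641] [-3.141  0.001 -0.018] [-0.073  0.362 -1.59 ] [ 0.003 -0.001 -0.024]
yaw deg -1.028
A- 60 [-2.30000e-02 -1.20857e+02] half px 0.0
A+ 60 [-1.7000e-02 -9.9278e+01] half px 0.0
B- 60 [-2.0000e-02 -7.8246e+01] half px 0.0
C+ 59 [ -0.02  -17.127] half px 0.0
D- 60 [-0.016  2.571] half px 0.0
D+ 59 [-2.0000e-02  2.4008e+01] half px 0.0
```

Request:
drive_tool(
  steps=[
    [0,0,0,0,0,0,0],
    [0,0,0,0,0,0,0],
    [0,0,0,0,0,0,0],
    [0,0,0,0,0.0006,0,0],
    [0,0,0,0,0,0,0],
    [0,0,0,0,0,0,0],
    [0,0,0,0,0,0,0],
    [0,0,0,0,0,0,0],
  ],
)

```text
clock: 24.55
ee_pos: [565.5, -48.9, 137.3]
ee_rot: [-3.142, -0.0, -0.02]
force: [0.1, 0.4, -1.6]
opening: 18.9
gripper_force: 69.1
```

```bash
python3 r.py
```

```text
24.55 [565.505 -48.882 137.316] [-3.142 -0.    -0.02 ] [ 0.108  0.359 -1.6  ] [ 0.035 -0.044 -0.044]
yaw deg -1.132
```

Request:
drive_tool(
  steps=[
    [0,0,0,0,-0.0006,0,0],
    [0,0,0,0,0,0,0],
    [0,0,0,0,0,0.002,0],
    [0,0,0,0,0,0.002,0],
    [0,0,0,0,0,0.002,0],
    [0,0,0,0,0,0.003,0],
    [0,0,0,0,0,0,0],
    [0,0,0,0,0,0,0],
  ],
)

```text
clock: 25.55
ee_pos: [565.5, -48.3, 128.3]
ee_rot: [-3.142, 0.0, -0.02]
force: [-0.0, -0.0, -1.1]
opening: 19.7
gripper_force: 69.1
```

```bash
python3 r.py
```

```text
25.55 [565.514 -48.315 128.272] [-3.142  0.    -0.02 ] [-0.017 -0.034 -1.129] [ 0.027 -0.027 -0.004]
yaw deg -1.138
```

Request:
drive_tool(
  steps=[
    [0,0,0,0,0.0003,0,0],
    [0,0,0,0,0.0003,0,0],
    [0,0,0,0,0.0002,0,0],
    [0,0,0,0,0.0001,0,0],
    [0,0,0,0,0,0,0],
    [0,0,0,0,0,0,0],
    [0,0,0,0,0,0,0],
    [0,0,0,0,0,0,0],
  ],
)

```text
clock: 26.55
ee_pos: [565.6, -49.1, 128.3]
ee_rot: [-3.141, -0.0, -0.02]
force: [0.5, 2.8, -1.5]
opening: 19.4
gripper_force: 69.2
```

```bash
python3 r.py
```

```text
26.55 [565.552 -49.133 128.325] [-3.141 -0.    -0.02 ] [ 0.496  2.836 -1.51 ] [ 0.64  -0.089 -0.043]
yaw deg -1.142
```

Request:
drive_tool(
  steps=[
    [0,0,0,0,-0.0009,0,0],
    [0,0,0,0,-0.0009,0,0],
    [0,0,0,0,-0.00086,0,0],
    [0,0,0,0,0,0,0],
    [0,0,0,0,0,0.003,0],
    [0,0,0,0,0,0.003,0],
    [0,0,0,0,0,0.003,0],
    [0,0,0,0,0,0,0],
  ],
)

```text
clock: 27.55
ee_pos: [565.6, -46.7, 119.0]
ee_rot: [3.141, 0.0, -0.02]
force: [1.2, -5.2, -2.6]
opening: 19.3
gripper_force: 68.9
```

```bash
python3 r.py
```

```text
27.55 [565.563 -46.7   118.979] [ 3.141  0.    -0.02 ] [ 1.241 -5.215 -2.587] [-0.906 -0.144 -0.036]
yaw deg -1.134
```

Request:
drive_tool(
  steps=[
    [0,0,0,0,-0.00012,0.004,0],
    [0,0,0,0,0,0.004,0],
    [0,0,0,0,0,0.004,0],
    [0,0,0,0,0,0.005,0],
    [0,0,0,0,0,0.005,0],
    [0,0,0,0,0,0.005,0],
    [0,0,0,0,0,0.003,0],
    [0,0,0,0,0,0,0],
  ],
)

```text
clock: 28.55
ee_pos: [565.3, -46.4, 88.9]
ee_rot: [-3.141, 0.001, -0.02]
force: [0.9, -3.7, -3.2]
opening: 19.3
gripper_force: 69.0
```

```bash
python3 r.py
```

```text
28.55 [565.322 -46.393  88.882] [-3.141  0.001 -0.02 ] [ 0.905 -3.748 -3.197] [-0.596 -0.041 -0.103]
yaw deg -1.139
```

Request:
drive_tool(
  steps=[
    [0,0,0,0,6e-05,0.001,0],
    [0,0,0,0,6e-05,0.001,0],
    [0,0,0,0,0,0.0005,0],
    [0,0,0,0,0,0.0004,0],
    [0,0,0,0,0,0.0003,0],
    [0,0,0,0,0,0.0001,0],
    [0,0,0,0,0,0,0],
    [0,0,0,0,0,0,0],
  ],
)

```text
clock: 29.55
ee_pos: [565.6, -46.5, 86.1]
ee_rot: [-3.141, -0.0, -0.02]
force: [-0.8, -0.9, 0.3]
opening: 19.2
gripper_force: 69.4
```

```bash
python3 r.py
```

```text
29.55 [565.629 -46.473  86.05 ] [-3.141 -0.    -0.02 ] [-0.82  -0.872  0.336] [-0.139 -0.052 -0.103]
yaw deg -1.14
```

Now in contact with the rail, lightly; press a little more.

Request:
drive_tool(
  steps=[
    [0,0,0,0,6e-05,0.0001,0],
    [0,0,0,0,0,0.0001,0],
    [0,0,0,0,0,0.0001,0],
    [0,0,0,0,0,0,0],
    [0,0,0,0,0,0,0],
    [0,0,0,0,0,0,0],
    [0,0,0,0,0,0,0],
    [0,0,0,0,0,0,0],
  ],
)

```text
clock: 30.55
ee_pos: [565.7, -46.5, 86.0]
ee_rot: [-3.141, -0.0, -0.02]
force: [-1.7, 1.2, 5.1]
opening: 19.3
gripper_force: 70.1
```

```bash
python3 r.py
```

```text
30.55 [565.692 -46.518  86.035] [-3.141 -0.    -0.02 ] [-1.696  1.211  5.08 ] [ 0.121  0.156 -0.14 ]
yaw deg -1.142
```

Request:
drive_tool(
  steps=[
    [0,0,0,0,0,7e-05,0],
    [0,0,0,0,0,0,0],
    [0,0,0,0,0,0,0],
    [0,0,0,0,0,0,0],
    [0,0,0,0,0,-0.0015,0],
    [0,0,0,0,0,-0.01,0],
    [0,0,0,0,0,-0.02,0],
    [0,0,0,0,0,-0.02,0],
  ],
)

```text
clock: 31.55
ee_pos: [565.3, -46.6, 137.9]
ee_rot: [3.142, 0.001, -0.02]
force: [0.2, -0.1, -1.6]
opening: 19.0
gripper_force: 69.0
```

Request:
drive_tool(
  steps=[
    [0,0,0,0,0,-0.001,0],
    [0,0,0,0,-0.01,0,0],
    [0,0,0,0,-0.015,0,0],
    [0,0,0,0,-0.01025,0,0],
    [0,0,0,0,-0.005,0,0],
    [0,0,0,0,0,0,0],
    [0,0,0,0,0,0,0],
    [0,0,0,0,0,0,0],
  ],
)

```text
clock: 32.55
ee_pos: [566.3, -6.7, 138.2]
ee_rot: [3.142, -0.0, -0.02]
force: [-0.6, 0.5, -1.4]
opening: 19.7
gripper_force: 69.0
```

```bash
python3 r.py; python3 - <<'E'
from m import *
ci,p,d=snap('wrist','w4.png'); edges(ci,p,d,(('A-',-121,-1),('A+',-99,1),('B-',-79,-1),('B+',-57,1),('C-',-36,-1),('C+',-14,1),('D-',2,-1),('D+',24,1)))
print(foot(ci,p,d)[:30:3])
E
python3 r.py
```

```text
32.55 [566.35   -6.701 138.155] [ 3.142 -0.    -0.02 ] [-0.636  0.508 -1.382] [-0.022 -0.038 -0.011]
yaw deg -1.157
A- 58 [-2.10000e-02 -1.20687e+02] half px 0.0
A+ 59 [-2.0000e-02 -9.8967e+01] half px 0.0
B- 59 [-1.9000e-02 -7.7934e+01] half px 0.0
B+ 60 [-1.4000e-02 -5.6622e+01] half px 0.0
C- 58 [-1.3000e-02 -3.5639e+01] half px 0.0
D+ 59 [-2.0000e-02  2.4182e+01] half px 0.0
[[ 1.48000000e+02  6.05277425e+02  8.57880260e+01 -1.45959954e+01
   5.05788480e-01 -7.04510348e+00  1.51017839e+01]
 [ 1.51000000e+02  6.05130774e+02  9.79145488e+01 -1.65875987e+01
   2.48238096e+00 -7.05260887e+00  1.90699797e+01]
 [ 1.54000000e+02  6.05263625e+02  1.10243942e+02 -1.68063760e+01
   2.84614127e+00 -6.98011738e+00  1.96525173e+01]
 [ 1.57000000e+02  6.05260993e+02  1.20459420e+02 -1.67745328e+01
   2.80937669e+00 -6.98257807e+00  1.95839095e+01]
 [ 1.60000000e+02  6.05169461e+02  1.28936655e+02 -1.68161219e+01
   3.04706044e+00 -6.88453071e+00  1.98631823e+01]
 [ 1.63000000e+02  6.05086684e+02  1.36649387e+02 -1.67956191e+01
   2.99100751e+00 -6.90230578e+00  1.97866266e+01]
 [ 1.66000000e+02  6.05262556e+02  1.45000981e+02 -1.66912208e+01
   3.07101098e+00 -6.81010490e+00  1.97622317e+01]
 [ 1.69000000e+02  6.04943486e+02  1.50037622e+02 -1.69805283e+01
   3.58453259e+00 -6.69799787e+00  2.05650609e+01]
 [ 1.72000000e+02  6.05071401e+02  1.56782438e+02 -1.69201572e+01
   3.43649128e+00 -6.74183297e+00  2.03566485e+01]
 [ 1.75000000e+02  6.31540083e+02  2.81589101e+02 -7.35593498e+00
  -7.35593498e+00 -7.35593498e+00  0.00000000e+00]]
32.6 [566.337  -6.69  138.122] [ 3.142 -0.    -0.02 ] [-0.279  0.863 -1.879] [-0.026  0.001 -0.013]
yaw deg -1.159
```

Request:
drive_tool(
  steps=[
    [0,0,0,0,-0.00045,0,0],
    [0,0,0,0,0,0.0015,0],
    [0,0,0,0,0,0.0015,0],
    [0,0,0,0,0,0.001,0],
    [0,0,0,0,0,0.001,0],
    [0,0,0,0,0,0.0005,0],
    [0,0,0,0,0,0,0],
    [0,0,0,0,0,0,0],
  ],
)

```text
clock: 33.6
ee_pos: [566.4, -5.9, 132.7]
ee_rot: [-3.142, -0.0, -0.02]
force: [-0.5, -0.7, -0.9]
opening: 19.5
gripper_force: 69.0
```

```bash
python3 r.py
```

```text
33.6 [566.392  -5.92  132.663] [-3.142 -0.    -0.02 ] [-0.52  -0.665 -0.945] [-0.032 -0.04  -0.014]
yaw deg -1.136
```

Request:
drive_tool(
  steps=[
    [0,0,0,0,0.0003,0,0],
    [0,0,0,0,0,0,0],
    [0,0,0,0,0,0,0],
    [0,0,0,0,0,0.0005,0],
    [0,0,0,0,0,0.0005,0],
    [0,0,0,0,0,0.0005,0],
    [0,0,0,0,0,0,0],
    [0,0,0,0,0,0,0],
  ],
)

```text
clock: 34.6
ee_pos: [566.4, -6.2, 131.1]
ee_rot: [-3.142, -0.0, -0.02]
force: [0.7, 0.4, -2.0]
opening: 19.2
gripper_force: 69.0
```

```bash
python3 r.py
```

```text
34.6 [566.351  -6.212 131.117] [-3.142 -0.    -0.02 ] [ 0.662  0.413 -2.009] [-0.019  0.002  0.018]
yaw deg -1.134
```

Request:
drive_tool(
  steps=[
    [0,0,0,0,0,0.0014,0],
    [0,0,0,0,0,0.0014,0],
    [0,0,0,0,0.0001,0,0],
    [0,0,0,0,0.0001,0,0],
    [0,0,0,0,0.0001,0,0],
    [0,0,0,0,5e-05,0,0],
    [0,0,0,0,0,0,0],
    [0,0,0,0,0,0,0],
  ],
)

```text
clock: 35.6
ee_pos: [566.3, -6.5, 128.3]
ee_rot: [-3.141, -0.0, -0.02]
force: [0.2, 2.4, -2.0]
opening: 19.1
gripper_force: 69.0
```

```bash
python3 r.py
```

```text
35.6 [566.332  -6.468 128.329] [-3.141 -0.    -0.02 ] [ 0.197  2.412 -2.02 ] [ 0.431 -0.021 -0.04 ]
yaw deg -1.142
```

Request:
drive_tool(
  steps=[
    [0,0,0,0,-0.0009,0,0],
    [0,0,0,0,-0.0009,0,0],
    [0,0,0,0,-0.00083,0,0],
    [0,0,0,0,0,0,0],
    [0,0,0,0,0,0.003,0],
    [0,0,0,0,0,0.003,0],
    [0,0,0,0,0,0.003,0],
    [0,0,0,0,0,0,0],
  ],
)

```text
clock: 36.6
ee_pos: [566.3, -4.0, 119.0]
ee_rot: [-3.142, 0.0, -0.02]
force: [-0.3, -4.5, -2.3]
opening: 19.0
gripper_force: 69.2
```

```bash
python3 r.py
```

```text
36.6 [566.3    -3.955 118.952] [-3.142  0.    -0.02 ] [-0.331 -4.51  -2.306] [-0.863 -0.132 -0.005]
yaw deg -1.134
```

Request:
drive_tool(
  steps=[
    [0,0,0,0,-3e-05,0.004,0],
    [0,0,0,0,0,0.004,0],
    [0,0,0,0,0,0.004,0],
    [0,0,0,0,0,0.005,0],
    [0,0,0,0,0,0.005,0],
    [0,0,0,0,0,0.005,0],
    [0,0,0,0,0,0.003,0],
    [0,0,0,0,0,0,0],
  ],
)

```text
clock: 37.6
ee_pos: [566.1, -3.8, 88.9]
ee_rot: [-3.141, 0.001, -0.02]
force: [0.8, -1.7, -3.4]
opening: 19.3
gripper_force: 69.0
```

```bash
python3 r.py
```

```text
37.6 [566.14   -3.831  88.879] [-3.141  0.001 -0.02 ] [ 0.815 -1.671 -3.41 ] [-0.462 -0.102 -0.15 ]
yaw deg -1.143
```

Good (0.08 mm beyond nominal, same as bending). Seat as before.

Request:
drive_tool(
  steps=[
    [0,0,0,0,3e-05,0.001,0],
    [0,0,0,0,0,0.001,0],
    [0,0,0,0,0,0.0005,0],
    [0,0,0,0,0,0.0004,0],
    [0,0,0,0,0,0.0003,0],
    [0,0,0,0,0,0.0003,0],
    [0,0,0,0,0,0,0],
    [0,0,0,0,0,0,0],
  ],
)

```text
clock: 38.6
ee_pos: [566.6, -3.9, 86.0]
ee_rot: [-3.141, -0.0, -0.02]
force: [-1.3, -0.3, 3.7]
opening: 19.0
gripper_force: 69.9
```

```bash
python3 r.py
```

```text
38.6 [566.553  -3.923  86.036] [-3.141 -0.    -0.02 ] [-1.316 -0.273  3.653] [-0.086  0.114 -0.139]
yaw deg -1.141
```

Request:
drive_tool(
  steps=[
    [0,0,0,0,0,0.00015,0],
    [0,0,0,0,0,0,0],
    [0,0,0,0,0,0,0],
    [0,0,0,0,0,0,0],
    [0,0,0,0,0,0,0],
    [0,0,0,0,0,0,0],
    [0,0,0,0,0,0,0],
    [0,0,0,0,0,0,0],
  ],
)

```text
clock: 39.6
ee_pos: [566.6, -3.9, 86.0]
ee_rot: [-3.141, -0.0, -0.02]
force: [-0.7, -0.7, 5.9]
opening: 18.9
gripper_force: 70.3
```

```bash
python3 r.py
```

```text
39.6 [566.551  -3.921  86.016] [-3.141 -0.    -0.02 ] [-0.701 -0.655  5.945] [-0.073  0.245 -0.138]
yaw deg -1.141
```

Request:
drive_tool(
  steps=[
    [0,0,0,0,0,-0.0015,0],
    [0,0,0,0,0,-0.01,0],
    [0,0,0,0,0,-0.02,0],
    [0,0,0,0,0,-0.03,0],
    [0,0,0,0,0,-0.03,0],
    [0,0,0,0,0,0,0],
    [0,0,0,0,0,0,0],
    [0,0,0,0,0,0,0],
  ],
)

```text
clock: 40.6
ee_pos: [565.5, -3.9, 175.9]
ee_rot: [3.142, 0.002, -0.02]
force: [-1.1, 0.1, -1.8]
opening: 19.1
gripper_force: 69.1
```

```bash
python3 r.py; python3 - <<'E'
from m import *
for i in range(3):
    ci,p,d=snap('wrist','w5.png'); edges(ci,p,d,(('A-',-121,-1),('A+',-99,1),('B-',-79,-1),('B+',-57,1),('C-',-36,-1),('C+',-14,1),('D-',6,-1),('D+',28,1)))
E
```

```text
40.6 [565.455  -3.897 175.879] [ 3.142  0.002 -0.02 ] [-1.077  0.077 -1.836] [ 0.014 -0.014  0.065]
yaw deg -1.129
A- 51 [-2.50000e-02 -1.20345e+02] half px 0.0
A+ 52 [-1.0000e-03 -9.9209e+01] half px 0.0
B- 51 [-2.500e-02 -7.772e+01] half px 0.0
B+ 52 [-1.2000e-02 -5.6612e+01] half px 0.0
C- 51 [-1.700e-02 -3.555e+01] half px 0.0
D+ 52 [-1.8000e-02  2.8521e+01] half px 0.0
A- 51 [-1.90000e-02 -1.20282e+02] half px 0.0
A+ 51 [-7.0000e-03 -9.9219e+01] half px 0.0
B- 51 [-2.3000e-02 -7.7743e+01] half px 0.0
B+ 52 [-1.4000e-02 -5.6612e+01] half px 0.0
C- 52 [-1.9000e-02 -3.5476e+01] half px 0.0
D+ 52 [-1.8000e-02  2.8537e+01] half px 0.0
A- 52 [-2.20000e-02 -1.20338e+02] half px 0.0
A+ 52 [-6.000e-03 -9.926e+01] half px 0.0
B- 52 [-2.1000e-02 -7.7734e+01] half px 0.0
B+ 52 [-1.8000e-02 -5.6599e+01] half px 0.0
C- 52 [-1.4000e-02 -3.5505e+01] half px 0.0
D+ 52 [-1.7000e-02  2.8527e+01] half px 0.0
```

Request:
drive_tool(
  steps=[
    [0,0,0,-0.0144,-0.0449,0,0],
    [0,0,0,-0.0144,-0.0449,0,0],
    [0,0,0,-0.0144,-0.0449,0,0],
    [0,0,0,-0.0144,-0.0449,0,0],
    [0,0,0,-0.0144,-0.0449,0,0],
    [0,0,0,-0.0144,-0.0449,0,0],
    [0,0,0,-0.0144,-0.0449,0,0],
    [0,0,0,0,0,0,0],
  ],
)

```text
clock: 41.75
ee_pos: [470.8, 314.9, 176.8]
ee_rot: [-3.141, 0.0, -0.016]
force: [-0.1, -0.3, -2.0]
opening: 19.2
gripper_force: 69.4
```

Request:
drive_tool(
  steps=[
    [0,0,0,0,0,0.01,0],
    [0,0,0,0,0,0.025,0],
    [0,0,0,0,0,0.03,0],
    [0,0,0,0,0,0.025,0],
    [0,0,0,0,0,0.01,0],
    [0,0,0,0,0,0.006,0],
    [0,0,0,0,0,0,0],
    [0,0,0,0,0,0,0],
  ],
)

```text
clock: 42.75
ee_pos: [472.3, 312.5, 71.9]
ee_rot: [-3.141, -0.001, -0.02]
force: [-0.1, 0.6, -2.7]
opening: 19.1
gripper_force: 69.3
```

```bash
python3 r.py
```

```text
42.75 [472.338 312.537  71.934] [-3.141 -0.001 -0.02 ] [-0.108  0.552 -2.704] [-0.041 -0.034  0.015]
yaw deg -1.137
```

Request:
drive_tool(
  steps=[
    [0,0,0,0,0,0.0015,0],
    [0,0,0,0,0,0.0015,0],
    [0,0,0,0,0,0.001,0],
    [0,0,0,0,0,0.0005,0],
    [0,0,0,0,0,0.0003,0],
    [0,0,0,0,0,0.0002,0],
    [0,0,0,0,0,0,0],
    [0,0,0,0,0,0,0],
  ],
)

```text
clock: 43.75
ee_pos: [471.8, 312.3, 66.7]
ee_rot: [-3.142, -0.0, -0.02]
force: [-3.1, -0.9, 6.0]
opening: 19.0
gripper_force: 70.5
```

```bash
python3 r.py
```

```text
43.75 [471.809 312.32   66.673] [-3.142 -0.    -0.02 ] [-3.105 -0.889  5.99 ] [-0.232  0.404  0.02 ]
yaw deg -1.136
```

Request:
drive_tool(
  steps=[
    [0,0,0,0,0,-0.0003,0.4],
    [0,0,0,0,0,0,0.5],
    [0,0,0,0,0,0,0.8],
    [0,0,0,0,0,0,1],
    [0,0,0,0,0,0,1],
    [0,0,0,0,0,0,1],
    [0,0,0,0,0,0,1],
    [0,0,0,0,0,0,1],
  ],
)

```text
clock: 44.75
ee_pos: [471.8, 312.3, 66.5]
ee_rot: [3.142, 0.0, -0.02]
force: [0.2, -0.7, 0.1]
opening: 85.0
gripper_force: 0.0
```

Request:
drive_tool(
  steps=[
    [0,0,0,0,0,-0.005,1],
    [0,0,0,0,0,-0.015,1],
    [0,0,0,0,0,-0.03,1],
    [0,0,0,0,0,-0.04,1],
    [0,0,0,0,0,-0.04,1],
    [0,0,0,0,0,-0.03,1],
    [0,0,0,0,0,0,1],
    [0,0,0,0,0,0,1],
  ],
)

```text
clock: 45.75
ee_pos: [471.5, 312.1, 226.4]
ee_rot: [3.142, 0.0, -0.02]
force: [0.5, 0.0, 0.2]
opening: 85.5
gripper_force: 0.0
```

```bash
python3 r.py; python3 - <<'E'
from h import *
ci,p,d=snap('top','t9.png'); P=cloud(ci,d); z=P[...,2]
m=(abs(P[...,0]-472)<70)&(abs(P[...,1]-312)<70)&(z>92)&(z<112); print('spacer',cv2.minAreaRect(P[m][:,:2].astype(np.float32)),np.median(z[m]))
for n,y in zip('ABCD',(-110,-68,-25.5,17)):
    m=(abs(P[...,1]-y)<15)&(abs(P[...,0]-566)<32)&(z>66)&(z<74); print(n,np.round(cv2.minAreaRect(P[m][:,:2].astype(np.float32))[0],2))
E
```

```text
45.75 [471.483 312.059 226.441] [ 3.142  0.    -0.02 ] [0.541 0.048 0.166] [-0.023  0.004  0.038]
yaw deg -1.137
spacer ((470.6358642578125, 310.1523742675781), (20.54901123046875, 82.04388427734375), 89.73140716552734) 102.04117479086983
A [ 564.34 -110.55]
B [566.89 -68.54]
C [566.97 -25.83]
D [566.99  16.95]
```

View pics/t9.png

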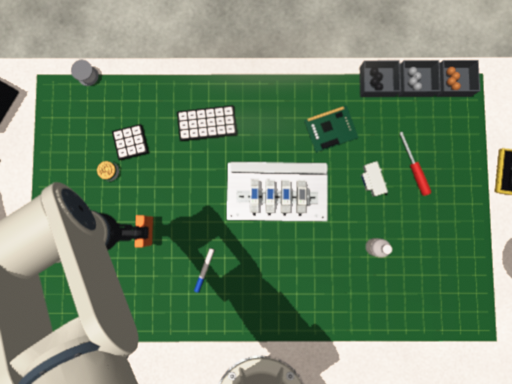

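The final view shows the block upright at about (143,230) on the mat, clear of the plate. The row is evenly spaced and nothing else has moved.

```bash
python3 -c "
from cell import robot
print(robot.hand_in())"
```

```text
the job is handed in; nothing more can be done
None
```

I handed the job in at about 46 s: the three gaps were set in order from A to D and each should be within about 0.1–0.2 mm of one block wide. I kept readings at about 9 N or less, the spacer block stands upright on the mat clear of the plate, and nothing else appeared moved in the last picture.

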